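# Work the tight pressing block out of the pendant kit

## Robot

A 6-joint arm with a two-finger parallel gripper is mounted at the origin on the work surface. World frame = base frame: x ahead of the robot, y to its left, z up, the work surface at z = 0. Lengths are in m, angles in rad, forces in N, time in s.
With the tool pointing down it reaches from about 0.35 to 0.775 m from the base axis. Payload 5.5 kg.
Tool frame: the origin (TCP) lies at the very end of the fingers, on their centre line; the grasp point (between the pads) lies 19 mm behind it; z points along the fingers, x is the direction in which the jaws open and shut, and the axes are right-handed (so a half turn about z gives the same grasp; the last joint's range is limited). The gripper opens to 85 mm and grips with 20 to 120 N. Pads are 22 mm wide; open, the fingers measure 114 mm over their backs; the gripper's body (76 mm by 85 mm) begins 54 mm behind the grasp point. The pads swing forward as they close: fully open they stand 13 mm farther back than shut.
Start: joints at [1.069, 0.313, 0.046, 1.304, 0, 1.431], TCP at [0.204, 0.538, 0.21] pointing down, gripper open.
Joint ranges: [-2.76, 2.76], [-0.86, 1.69], [-1.03, 1.26], [-2.2, 2.34], [-1.47, 1.5], [-3.14, 3.14]. Speed limits (rad/s): [2.57, 2.57, 3.14, 3.14, 3.14, 3.14].

## Interface

Orientations are given as a 3x3 rotation matrix whose columns are the frame's x, y, z axes.
In Python, from station import ctrl gives the robot as it stands. The module is installed in compiled form; this text tells all that it offers.
- The arm moves only by the shell command python3 -m handwheel 'ROWS' [OPENING] [FORCE]. ROWS is JSON, a list of rows, each a list of 4 numbers: the shift along the tool's x, y, z in cm, then the turn about the tool's z in degrees. In form: [[x, y, z, turn], ...]. A call has 1 to 8 rows; each row shifts and turns the pose as measured when the row begins, along the tool's axes as they then stand; what a row does not reach is not made up. A row lasts 1/8 s, in which the tool goes at most 62.5 mm and 10.7 degrees, less where a joint would pass 70% of its speed; a pose out of reach is approached as far as the arm can. A call with a gripper value outside its range is refused whole. OPENING is the finger opening in cm, from 0 to 8.54, set as the call begins (- or left out, the last holds). The fingers move at their own pace and stop on an object; FORCE is the grip in N (left out, the last holds). Time passes only in rows, so rows that do not move let the fingers close. It gives the time, the measured TCP pose, the force and the opening at its end, in the units of the state.
- ctrl.get_obs(): the state, without advancing time (a new reading comes with each control period).
- ctrl.snapshot(name): name is "scene" or "side" or "wrist"; returns a dict with "pixels" (400x640x3 uint8, red, green, blue), "vfov" (degrees; the focal length in pixels is half the picture's height over the tangent of half this angle, whatever the lens; pixels are square), "cx", "cy" (the principal point, pixels), "pose" (4x4, takes a point from camera to world coordinates); the wrist camera has in their place "tool_from_camera" (4x4, takes a point from camera to tool coordinates, whose origin is the TCP and whose axes are the tool frame's). Camera axes: x right, y down, z forward; pixel columns grow to the right and rows downward; lengths in m; the calibration is good to about 2 mm. A picture is of the moment at which its call begins: read the wrist's pose just before it. There is no depth.
- ctrl.hand_in(): hands the job in, once; it reports no verdict.
The state is a dict: "time": time; "joint_positions": joint angles; "joint_velocities": joint speeds; "effort": joint torques, N m; "eef_pos": TCP position; "orientation": TCP orientation; "ft_force": force on the tool from outside, world axes, zero at the start; "torque": the same for the moment, N m; "grip_width": opening from 0.0 (shut) to 1.0 (fully open).
Only numpy, scipy, OpenCV 4.12 (cv2) and the standard library are available. Lean on these libraries where they do the work, as an engineer would, in place of code of your own. Each camera call takes 0.05 s, during which the arm holds its last target. There are 200 camera calls.

## Task

Swing the kit's steel keeper bar fully shut over the row of brass punches, so that it clicks into its detent. Then take the wooden pressing block by its handle and rock it to one side and to the other, in its seat, until it has pushed both stiff cheeks back; lift it out and finish while still holding it upright, straight above its seat, with its underside about 2 cm above the tops of the cheeks. Leave the punches and everything else on the table where they are.

Things in the scene. Friction and masses are not known exactly. Their poses are not given: they have to be found in the camera images.
- seat (a point): Block's seat on the kit base: centre of the floor of the slot (19 x 53 mm, 5 deep) for the block's tongue, 12 mm above the table. z up; x, y along the board's short and long sides. Two steel cheeks at its +y and -y sides (50 mm along x, 8 thick, tops 48 mm above this point) reach 5 mm over the block's shoulders. Within 60 mm nothing but the block is higher than the cheeks.
- block_grip (a point): Loose wooden pressing block: point on its handle's upright axis, 76 mm above the underside, 16 mm below the top. Handle 30 mm (x) by 24 mm (y), 42 mm tall. Moving this point 12 to 18 mm along the seat's y pushes the cheek on that side back 6 to 8 mm (5 to 10 N here). Pinched along x, the block turns between the fingers as it rocks, so the hand need not tilt.
- block_foot (a point): Centre of the block's underside (of its tongue); at the seat point at the start. z up, axes along the seat's at the start.
- cheek_a (a joint): Slide of the cheek at the seat's +y side (m): 0 against the block's neck, 0.008 fully pushed back (outwards, +y). Moves stiffly (about 7 N) and stays where it is left. The block lifts out when both cheeks are pushed back 0.0055 or more.
- cheek_b (a joint): The same for the cheek at the seat's -y side, pushed back towards -y.
- keeper (a joint): Hinge of the steel keeper bar (rad), vertical axis: 0 shut (bar along the board over the punches, from the hinge towards the seat's -y), growing as its free end swings towards the seat's -x; starts 0.7 to 1.2, stop at 1.5. Turns lightly (0.4 N at the peg); a sprung detent between 0.08 and 0.03 takes a few N at the peg to pass, then it stays shut.
- keeper_hinge (a point): Point on the keeper's hinge axis, at the bar's mid thickness, 67 mm above the table. Axes as the seat's. The bar is 142 mm long, 14 mm wide, 7 mm thick (top 71 mm above the table).
- keeper_peg (a point): Round upright wooden peg on the keeper bar's free end, 12 mm diameter, standing 36 mm up from the bar's top; the point is on its axis, half-way up, 89 mm above the table, 130 mm from the hinge axis. It can be pinched or pushed.
- base: The fixed wooden kit base, board 160 (x) x 340 (y) x 12 mm; origin at the centre of its underside, on the table; axes as the seat's. The block stands 85 mm towards -y from the board's centre; punch rack and keeper bar lie towards +y.
- block: The block, 0.18 to 0.35 kg, origin as block_foot. Upwards: tongue 50 (x) x 16 (y) x 9 mm, in the slot; body 50 x 44, to 34 mm (its top is the shoulders); neck 50 x 33, to 50 mm; handle to 92 mm. It rocks about x on its tongue's edges, leaning to +y or -y; the neck then pushes that cheek outwards. A straight pull lifts it 6 mm, then the cheeks stop it.
- punch0: Brass punch, 17 mm head, 36 mm long, standing 20 mm deep in the rack, its top 58 mm above the table, below the keeper bar. Leave alone.
- punch1: As punch0, the middle one. Leave alone.
- punch2: As punch0, the one nearest the hinge. Leave alone.
- mug: White mug, 80 mm wide, 90 mm tall, origin at its underside. Leave alone.
- bowl: Small blue bowl, 90 mm wide, 35 mm tall, origin at its underside. Leave alone.
- jar: Amber jar with a steel lid, 48 mm wide, 60 mm tall, origin at its underside. Leave alone.
- pendant: Brass and glass pendant, 32 x 50 x 8 mm, lying flat, origin at its underside. Leave alone.
- giftbox: Cardboard box 75 x 110 x 40 mm, origin at its underside. Leave alone.
Mind the look-alikes: they are no part of the job. Of the things shaped like the block, the wooden one is meant.

How it is judged:
By the outcome, as a careful person would: the job done as asked, in the order asked, and still so for the second after the job is handed in, while the arm keeps its last pose, push and grip.
It also fails if it takes over 56 s, if anything falls off the work surface, if the arm or the gripper's body presses on something with over 40 N, if the wrist force passes 120 N, or if a joint passes its speed limit or range.

## Working session

There is one attempt and no reset: what is moved stays moved. The work goes in short steps, Python scripts to look and compute and a shell command to move; the robot and the scene stay as the last step left them, time stands still between calls to the robot, and variables do not carry over. Pictures are saved under pics/ and viewed, about 8 in all and at most 12, crops included, and the job is handed in when it is done.

```bash
mkdir -p pics
cat > h.py <<'E'
import numpy as np, cv2
from station import ctrl
def snap(n,f=None):
    o=ctrl.get_obs(); s=ctrl.snapshot(n)
    if 'pose' in s: P=np.array(s['pose'])
    else:
        T=np.eye(4);T[:3,:3]=np.array(o['orientation']).reshape(3,3);T[:3,3]=o['eef_pos'];P=T@np.array(s['tool_from_camera'])
    K=(s['pixels'].shape[0]/2/np.tan(np.radians(s['vfov'])/2),s['cx'],s['cy'])
    if f: cv2.imwrite(f'pics/{f}.png',s['pixels'][:,:,::-1]); np.savez(f'pics/{f}.npz',P=P,K=K)
    return s['pixels'],P,K
def load(f):
    d=np.load(f'pics/{f}.npz'); return d['P'],d['K']
def ray(f,u,v):
    P,K=load(f); d=P[:3,:3]@np.array([(u-K[1])/K[0],(v-K[2])/K[0],1]); return P[:3,3],d
def atz(f,u,v,z):
    c,d=ray(f,u,v); return c+d*(z-c[2])/d[2]
def proj(f,p):
    P,K=load(f); q=P[:3,:3].T@(np.array(p)-P[:3,3]); return K[0]*q[0]/q[2]+K[1],K[0]*q[1]/q[2]+K[2]
def tri(*obs):
    A=np.zeros((3,3));b=np.zeros(3)
    for f,u,v in obs:
        c,d=ray(f,u,v);d/=np.linalg.norm(d);M=np.eye(3)-np.outer(d,d);A+=M;b+=M@c
    return np.linalg.solve(A,b)
E
python3 - <<'E'
from h import *
np.set_printoptions(precision=3,suppress=True)
for n in('scene','side'):
    p,P,K=snap(n,n+'0'); print(P,K)
o=ctrl.get_obs(); print(o)
E
```

```text
[[-0.66   0.598 -0.455  0.992]
 [ 0.751  0.521 -0.406  0.435]
 [-0.005 -0.609 -0.793  0.819]
 [ 0.     0.     0.     1.   ]] (np.float64(457.87447888333423), 315.38849286433054, 200.68895227284483)
[[ 0.862 -0.265  0.432  0.196]
 [-0.507 -0.475  0.719 -0.603]
 [ 0.015 -0.839 -0.544  0.554]
 [ 0.     0.     0.     1.   ]] (np.float64(382.7615442376803), 327.12569367893695, 194.70768155844323)
{'time': 0.1, 'joint_positions': array([1.069, 0.314, 0.045, 1.304, 0.   , 1.431]), 'joint_velocities': array([-0.   , -0.001,  0.002,  0.   , -0.   , -0.   ]), 'effort': array([  0.002, -48.172,  29.925,   0.013,  -0.   ,   0.   ]), 'eef_pos': array([0.203, 0.537, 0.209]), 'orientation': array([[ 0.354,  0.935, -0.001],
       [ 0.935, -0.354, -0.002],
       [-0.002, -0.   , -1.   ]]), 'ft_force': array([-0.09,  0.19, -0.15]), 'torque': array([ 0.014, -0.022, -0.021]), 'grip_width': 0.9984158324046467}
```

View pics/scene0.png

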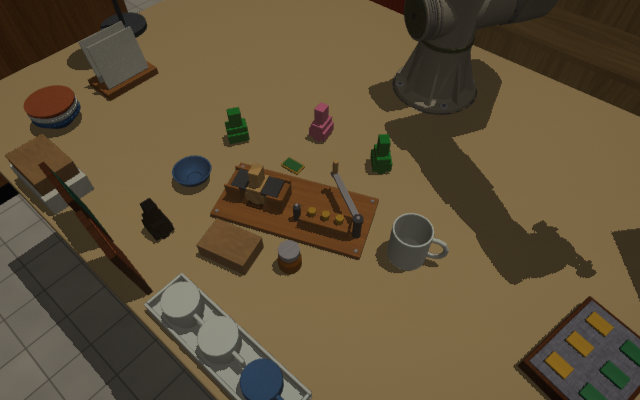

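View pics/side0.png

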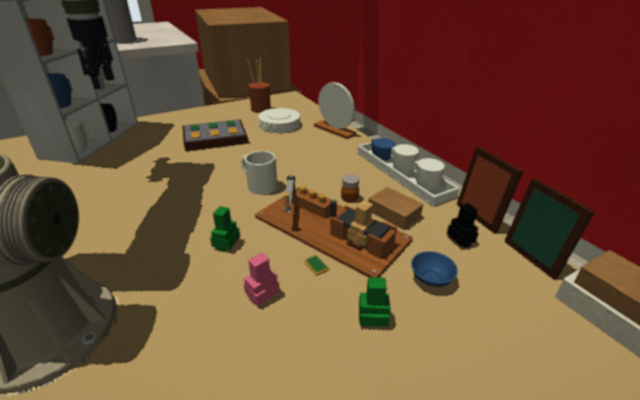

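Block-shaped things in the scene picture are the wooden one on the board (256,182), green (236,126) and (382,155), pink (321,122) and black (155,218). Only the one on the board is wooden and stands in the seat between cheeks. I'll confirm that in an enlarged crop.

Run:
```python
from h import *
a=cv2.imread('pics/scene0.png')[150:260,205:385]; a=cv2.resize(a,None,fx=4.4,fy=4.4,interpolation=cv2.INTER_CUBIC)
cv2.imwrite('pics/c1.png',cv2.convertScaleAbs(a,alpha=1.5)); print(a.shape)
```

```text
(484, 792, 3)
```

View pics/c1.png

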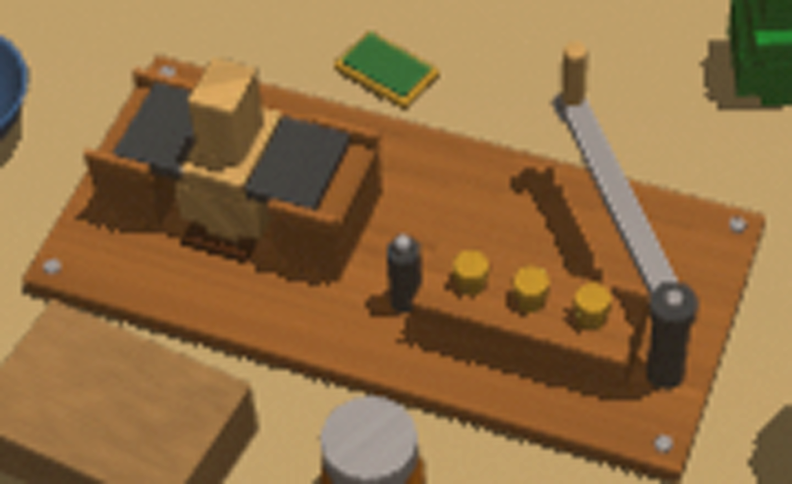

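The crop shows the wooden block with its handle top centre at crop (226,84), between the dark cheek slabs. The peg top is at (574,48), the hinge cap at (673,296), and the keeper bar stands open towards the robot. Board corners are at about (152,58), (765,215), (683,475) and (25,285).

Run:
```python
from h import *
np.set_printoptions(precision=4,suppress=True)
def c(u,v,z): return atz('scene0',205+(u+.5)/4.4-.5,150+(v+.5)/4.4-.5,z)
A,B,C,D=[c(*q,.012) for q in((152,58),(765,215),(683,475),(25,285))]
print(A,B,C,D,[np.linalg.norm(x) for x in(B-A,C-B,D-C,A-D)])
y=(B-A+C-D);y/=np.linalg.norm(y);x=(D-A+C-B);x/=np.linalg.norm(x);print('y',y,'x',x, 'yaw y',np.degrees(np.arctan2(y[1],y[0])), np.degrees(np.arctan2(x[1],x[0])))
m=(A+B+C+D)/4;print('centre',m,'seat',m-.085*y)
print('handle',c(226,84,.104)); p=c(574,48,.107);print('peg',p)
for z in(.071,.08,.085): h=c(673,296,z);print('hinge',h,np.linalg.norm((h-p)[:2]))
```

```text
[ 0.5629 -0.1893  0.012 ] [0.432  0.1243 0.012 ] [0.5792 0.1864 0.012 ] [ 0.7077 -0.1253  0.012 ] [np.float64(0.33974538183016534), np.float64(0.1597121907265625), np.float64(0.33710801040078925), np.float64(0.15832783504073206)]
y [-0.3832  0.9237  0.    ] x [0.918  0.3966 0.    ] yaw y 112.53313978021319 23.363827531441483
centre [ 0.5704 -0.001   0.012 ] seat [ 0.603  -0.0795  0.012 ]
handle [ 0.6001 -0.0794  0.104 ]
peg [0.4764 0.0318 0.107 ]
hinge [0.5382 0.1433 0.071 ] 0.12746727406651837
hinge [0.5436 0.1468 0.08  ] 0.13322024340404523
hinge [0.5467 0.1488 0.085 ] 0.13644504879781105
```

```bash
python3 -m handwheel '[[0,2,0,9.3],[0,3,0,9.3],[0,4,0,9.3],[0,4,0,9.3],[0,4,0,9.3],[0,5,0,0],[0,5,0,0],[0,5,0,0]]' 5
python3 - <<'E'
from h import *
for p in((.5915,.0248,.071),(.5915,.0248,.107),(.4764,.0318,.107)):
    u,v=proj('scene0',p);print((u-205)*4.4,(v-150)*4.4)
E
```

```text
time: 1.1
eef_pos: [0.3825, 0.2794, 0.2048]
orientation: [[0.93, 0.368, -0.005], [0.368, -0.93, -0.006], [-0.007, 0.004, -1.0]]
ft_force: [0.9, 0.2, 0.5]
grip_width: 0.583
400.88441625166183 228.58252782910952
397.8057574913564 180.36435228044743
572.332648852773 46.253109991033945
```

```bash
python3 -m handwheel '[[0,5.5,0,0],[0,5.5,0,-1],[0,5.5,1,0],[0,5,1,0],[0,4,1.5,0],[0,1,1.5,0],[0,0,0,0]]'
python3 - <<'E'
from h import *
snap('wrist','w1');
for n,p in(('peg',(.4764,.0318,.107)),('hinge',(.5415,.1445,.071))):print(n,proj('w1',p))
E
```

```text
time: 1.98
eef_pos: [0.484, 0.0231, 0.1526]
orientation: [[0.925, 0.38, -0.007], [0.38, -0.925, -0.006], [-0.009, 0.002, -1.0]]
ft_force: [-0.3, 0.4, -0.2]
grip_width: 0.589
peg (np.float64(314.37704435148993), np.float64(199.83062132308086))
hinge (np.float64(448.12942147048057), np.float64(88.20328108083136))
```

View pics/w1.png

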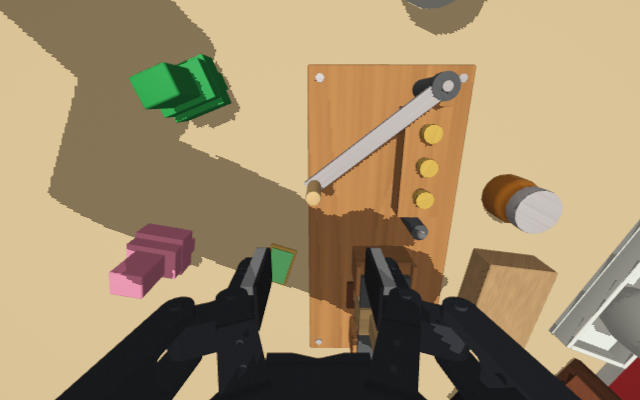

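The wrist picture shows the peg top at (314,199) and the hinge cap at (447,87), which match the projected (314,200) and (448,88). I'm going down on the peg.

```bash
python3 -m handwheel '[[-0.4,-1.1,1,0],[0,0,2,0],[0,0,2,0],[0,0,1.5,0],[0,0,0,0]]'
python3 - <<'E'
from h import *
P=[atz('w1',u,v,.012) for u,v in((308,65),(309,347),(475,65))];print(P)
d=P[0]-P[1];print(np.degrees(np.arctan2(d[1],d[0])));d=P[2]-P[0];print(np.degrees(np.arctan2(d[1],d[0])))
E
```

```text
time: 2.65
eef_pos: [0.472, 0.0405, 0.0875]
orientation: [[0.92, 0.391, -0.005], [0.391, -0.92, -0.004], [-0.006, 0.002, -1.0]]
ft_force: [-0.1, 0.5, -0.0]
grip_width: 0.587
[array([0.43051616, 0.12337161, 0.012     ]), array([ 0.55668447, -0.18871954,  0.012     ]), array([0.57540208, 0.18293738, 0.012     ])]
112.01188173736334
22.348634451878844
```

```bash
python3 -m handwheel '[[0,0.9,0.4,0],[0,0,0.4,0],[0,0,0,0]]'
```

```text
time: 3.02
eef_pos: [0.4762, 0.0331, 0.0807]
orientation: [[0.919, 0.394, -0.002], [0.394, -0.919, -0.004], [-0.004, 0.003, -1.0]]
ft_force: [0.5, -1.2, -0.2]
grip_width: 0.584
```

Now I'll close on the peg gently.

```bash
python3 -m handwheel '[[0,0,0.1,0],[0,0,0,0],[0,0,0,0],[0,0,0,0],[0,0,0,0]]' 0 30
```

```text
time: 3.65
eef_pos: [0.4762, 0.0322, 0.0802]
orientation: [[0.92, 0.393, -0.002], [0.393, -0.92, -0.005], [-0.004, 0.004, -1.0]]
ft_force: [-1.1, -1.3, -0.3]
grip_width: 0.111
```

```bash
python3 -m handwheel '[[0.9,1.1,0,0],[1.1,1,0,0],[1.1,0.8,0,0],[1.1,0.7,0,0],[0,0,0,0]]'
```

```text
time: 4.28
eef_pos: [0.534, 0.0136, 0.0799]
orientation: [[0.92, 0.392, -0.001], [0.392, -0.92, -0.006], [-0.003, 0.005, -1.0]]
ft_force: [-1.3, -0.3, 3.0]
grip_width: 0.106
```

```bash
python3 -m handwheel '[[1.1,0.5,0,0],[1.1,0.35,0,0],[1.1,0.25,0,0],[1,0.1,0,0],[0,0,0,0]]'
```

```text
time: 4.9
eef_pos: [0.5825, 0.0177, 0.08]
orientation: [[0.92, 0.391, 0.0], [0.391, -0.92, -0.011], [-0.004, 0.01, -1.0]]
ft_force: [-0.2, -0.8, 0.8]
grip_width: 0.109
```

```bash
python3 -m handwheel '[[0.6,0,0,0],[0.6,0,0,0],[0.5,0,0,0],[0.4,0,0,0],[0,0,0,0]]'
```

```text
time: 5.52
eef_pos: [0.59, 0.0204, 0.08]
orientation: [[0.921, 0.389, -0.023], [0.388, -0.921, -0.024], [-0.03, 0.013, -0.999]]
ft_force: [1.5, -2.5, 1.1]
grip_width: 0.107
```

```bash
python3 -m handwheel '[[0.8,0,0,0],[0.8,0,0,0]]'
python3 - <<'E'
from h import *
snap('scene','s2');snap('wrist','w2')
a=cv2.imread('pics/w2.png');b=cv2.imread('pics/s2.png')[150:260,205:385]
b=cv2.resize(b,(640,391),interpolation=cv2.INTER_CUBIC)
cv2.imwrite('pics/c2.png',cv2.resize(np.vstack([a[:200],b]),(640,591)))
E
```

```text
time: 5.78
eef_pos: [0.5908, 0.0206, 0.0792]
orientation: [[0.921, 0.387, -0.049], [0.385, -0.922, -0.038], [-0.06, 0.016, -0.998]]
ft_force: [-23.1, -15.6, 20.3]
grip_width: 0.109
```

View pics/c2.png

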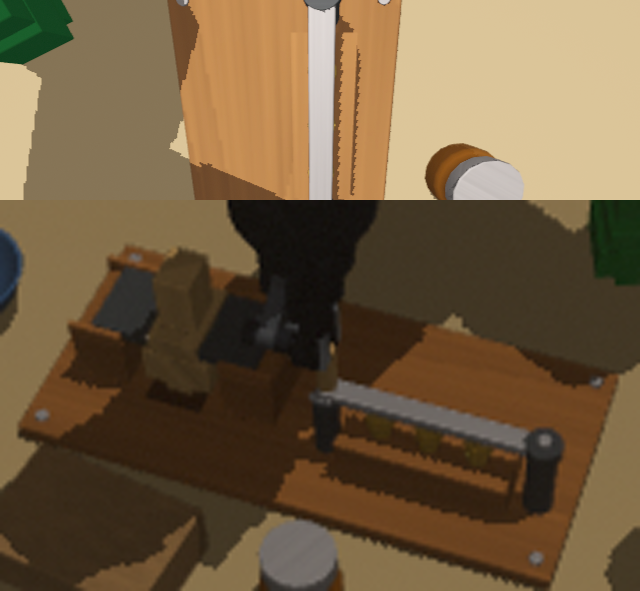

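The keeper lies along the board over the punches and holds against its stop at about 28 N, so it's shut. Letting go now.

```bash
python3 -m handwheel '[[0,0,0,0]]'; python3 -m handwheel '[[0,0,0,0],[0,0,0,0],[0,0,0,0]]' 5; python3 -m handwheel '[[0,0,-2,0],[0,0,-3,0],[0,0,-3,0],[0,0,0,0]]' 6
python3 - <<'E'
from h import *
snap('wrist','w3'); print(proj('w3',(.601,-.0795,.104)))
E
```

```text
time: 6.0
eef_pos: [0.5892, 0.0199, 0.08]
orientation: [[0.921, 0.386, -0.051], [0.385, -0.922, -0.039], [-0.062, 0.016, -0.998]]
ft_force: [1.3, -1.1, 2.1]
grip_width: 0.106
time: 6.38
eef_pos: [0.5902, 0.0221, 0.0797]
orientation: [[0.921, 0.387, -0.05], [0.386, -0.922, -0.035], [-0.059, 0.013, -0.998]]
ft_force: [0.2, 0.6, -0.2]
grip_width: 0.584
time: 6.88
eef_pos: [0.5945, 0.0268, 0.1598]
orientation: [[0.92, 0.389, -0.051], [0.387, -0.921, -0.033], [-0.06, 0.01, -0.998]]
ft_force: [0.5, -0.3, 0.4]
grip_width: 0.701
(np.float64(283.42636299229525), np.float64(311.19707077701815))
```

View pics/w3.png

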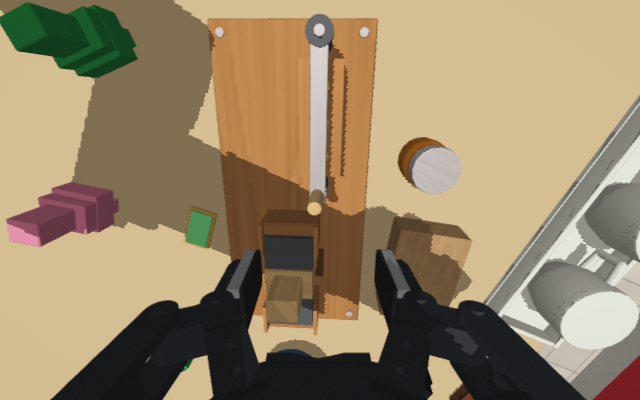

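The bar is shut along the board, with the peg at (314,208) and the hinge at (319,30). The block's handle, (265..302, 277..322), is near the predicted spot. Moving over to it.

```bash
python3 -m handwheel '[[-1,3,0,0],[-1,3.5,0,0],[-0.9,3,0,0],[0,0,0,0],[0,0,0,0]]'
python3 - <<'E'
from h import *
np.set_printoptions(precision=4,suppress=True)
p=atz('w3',314,208,.107);q=atz('w3',319,30,.08);d=p-q;print(p,q,np.linalg.norm(d[:2]),np.degrees(np.arctan2(d[1],d[0])))
snap('wrist','w4');print(proj('w4',(.601,-.0795,.104)))
o=ctrl.get_obs();P=np.array(o['eef_pos']);R=np.array(o['orientation']);print(P,R.T@(np.array([.6015,-.0795,.072])-P)*100)
E
```

```text
time: 7.55
eef_pos: [0.6008, -0.0718, 0.1528]
orientation: [[0.918, 0.391, -0.064], [0.39, -0.92, -0.029], [-0.07, 0.002, -0.998]]
ft_force: [0.2, 0.8, -0.4]
grip_width: 0.704
[0.5877 0.0254 0.107 ] [0.5401 0.144  0.08  ] 0.1277912861024252 -68.12729566511763
(np.float64(319.447375790753), np.float64(220.78774019816922))
[ 0.6008 -0.0717  0.1527] [0.3252 0.7335 8.0719]
```

View pics/w4.png

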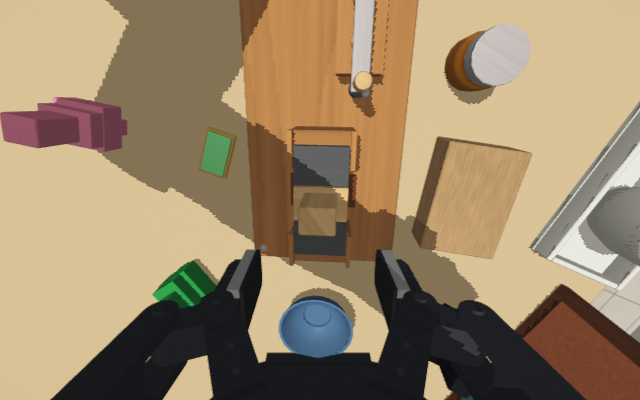

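The handle's top face is centred at (318,221), and I predicted (319,221). Descending.

```bash
python3 -m handwheel '[[0.3,0.75,1.5,0],[0,0,2,0],[0,0,2,0],[0,0,1.5,0],[0,0,0,0]]'
python3 - <<'E'
from h import *
o=ctrl.get_obs();P=np.array(o['eef_pos']);R=np.array(o['orientation']);print(P,R.T@(np.array([.6015,-.0795,.071])-P)*100)
E
```

```text
time: 8.22
eef_pos: [0.6018, -0.0765, 0.0765]
orientation: [[0.916, 0.396, -0.066], [0.395, -0.918, -0.028], [-0.072, 0.0, -0.997]]
ft_force: [0.2, -0.4, -0.4]
grip_width: 0.704
[ 0.60180174 -0.07648205  0.0764822 ] [-0.10762041  0.26514421  0.55736203]
```

```bash
python3 -m handwheel '[[0,0.25,0.5,0.8],[0,0,0,0]]'; python3 -m handwheel '[[0,0,0,0],[0,0,0,0],[0,0,0,0],[0,0,0,0],[0,0,0,0],[0,0,0,0]]' 0 45; python3 -c "
from h import *
o=ctrl.get_obs();print(o['torque'])"
```

```text
time: 8.48
eef_pos: [0.6033, -0.079, 0.0719]
orientation: [[0.922, 0.383, -0.064], [0.382, -0.924, -0.029], [-0.07, 0.002, -0.998]]
ft_force: [-0.7, 0.0, 0.2]
grip_width: 0.703
time: 9.22
eef_pos: [0.6041, -0.0793, 0.0732]
orientation: [[0.922, 0.383, -0.062], [0.381, -0.924, -0.029], [-0.069, 0.003, -0.998]]
ft_force: [0.2, 0.4, -1.1]
grip_width: 0.338
[ 0.00473069 -0.07997522  0.01747499]
```

```bash
python3 -m handwheel '[[0,-0.4,0,0],[0,-0.4,0,0],[0,-0.4,0,0],[0,-0.5,0,0],[0,-0.5,0,0]]'
```

```text
time: 9.85
eef_pos: [0.601, -0.0714, 0.0744]
orientation: [[0.925, 0.376, -0.053], [0.373, -0.926, -0.055], [-0.07, 0.031, -0.997]]
ft_force: [1.5, -8.7, -3.3]
grip_width: 0.337
```

```bash
python3 -m handwheel '[[0,-0.6,0,0],[0,-0.6,0,0],[0,-0.6,0,0]]'
```

```text
time: 10.22
eef_pos: [0.5979, -0.0636, 0.0754]
orientation: [[0.927, 0.371, -0.046], [0.367, -0.927, -0.073], [-0.07, 0.05, -0.996]]
ft_force: [2.1, -9.1, -2.2]
grip_width: 0.334
```

```bash
python3 -m handwheel '[[0,-0.5,0,0]]'; python3 -m handwheel '[[0,0.6,0,0],[0,0.7,0,0],[0,0.7,0,0],[0,0.5,0,0],[0,0.5,0,0]]'
```

```text
time: 10.35
eef_pos: [0.5973, -0.0619, 0.0757]
orientation: [[0.928, 0.369, -0.044], [0.365, -0.928, -0.079], [-0.07, 0.057, -0.996]]
ft_force: [2.5, -9.1, -2.8]
grip_width: 0.337
time: 10.98
eef_pos: [0.6027, -0.0763, 0.0773]
orientation: [[0.925, 0.376, -0.053], [0.374, -0.926, -0.051], [-0.068, 0.027, -0.997]]
ft_force: [-2.3, 8.4, 2.9]
grip_width: 0.334
```

```bash
python3 -m handwheel '[[0,0.3,0.3,0],[0,0.3,0.3,0],[0,0.1,0.2,0]]'
```

```text
time: 11.35
eef_pos: [0.6023, -0.0756, 0.0768]
orientation: [[0.923, 0.381, -0.053], [0.379, -0.925, -0.038], [-0.064, 0.015, -0.998]]
ft_force: [-3.3, 1.7, 6.5]
grip_width: 0.342
```

Run:
```python
from h import *
a,_,_=snap('scene','s3');b,_,_=snap('side','d3')
pu=proj('d3',(.601,-.08,.06));print(pu);u,v=map(int,pu)
A=cv2.resize(a[150:225,205:305],(800,600),interpolation=cv2.INTER_CUBIC)[:,100:700]
B=cv2.resize(b[v-50:v+40,u-50:u+50],None,fx=4,fy=4,interpolation=cv2.INTER_CUBIC)
A=cv2.resize(A,(400,400));B=cv2.resize(B,(400,360))
B=np.vstack([B,np.zeros((40,400,3),np.uint8)])
cv2.imwrite('pics/c3.png',cv2.convertScaleAbs(np.hstack([A,B])[:,:,::-1],alpha=2.2))
```

```text
(np.float64(362.97165368301273), np.float64(221.88009930265983))
```

View pics/c3.png

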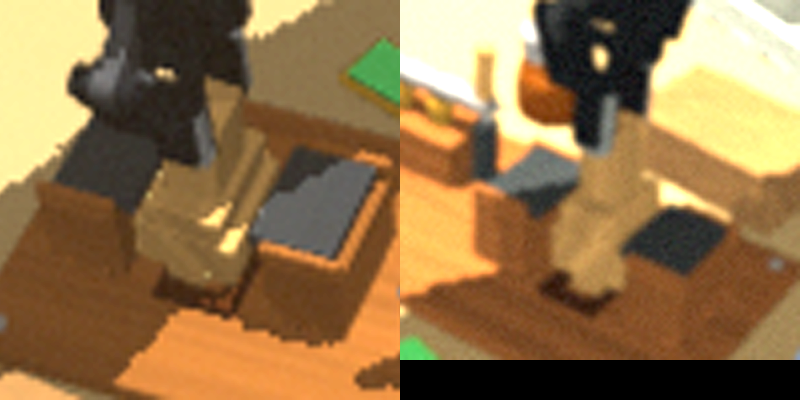

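```bash
cat > ov.py <<'E'
from h import *
import sys
def boxes(lean,dy=0,dz=0,ca=0,cb=0,seat=(.602,-.0795,.012),yaw=22.3):
    s,c=np.sin(np.radians(yaw)),np.cos(np.radians(yaw));X=np.array([c,s,0]);Y=np.array([-s,c,0]);Z=np.array([0,0,1.])
    L=[]
    for hx,hy,z0,z1 in((25,8,0,9),(25,22,9,34),(25,16.5,34,50),(15,12,50,92)):
        q=[]
        for z in(z0,z1):
            for a,b in((-1,-1),(1,-1),(1,1),(-1,1)):
                y,zz=b*hy,z; e=8*np.sign(lean); y-=e; y,zz=y*np.cos(lean)+zz*np.sin(lean),-y*np.sin(lean)+zz*np.cos(lean); y+=e
                q.append(np.array(seat)+X*a*hx*.001+Y*(y+dy)*.001+Z*(zz+dz)*.001)
        L.append(q)
    for sg,cc in((1,ca),(-1,cb)):
        L.append([np.array(seat)+X*a*.025+Y*sg*(.0165+.0005+cc+b)+Z*.048 for a,b in((-1,0),(1,0),(1,.03),(-1,.03))])
    return L
def panel(f,L,col,x0,y0,w,h,k,img=None):
    if img is None:
        img=cv2.imread(f'pics/{f}.png')[y0:y0+h,x0:x0+w]; img=cv2.convertScaleAbs(cv2.resize(img,None,fx=k,fy=k,interpolation=cv2.INTER_CUBIC),alpha=1.8)
    for q in L:
        p=[tuple(int(round(k*(t+.5-o))) for t,o in zip(proj(f,x),(x0,y0))) for x in q]
        E=[(0,1),(1,2),(2,3),(3,0)]+([(4,5),(5,6),(6,7),(7,4),(0,4),(1,5),(2,6),(3,7)] if len(p)==8 else [])
        for a,b in E: cv2.line(img,p[a],p[b],col,1)
    return img
E
python3 - <<'E'
from ov import *
L0=boxes(0);L1=boxes(.15)
a=panel('scene0',L0,(0,0,255),225,150,75,75,5.3)
b=panel('s3',L0,(0,0,255),225,150,75,75,5.3)
d=panel('d3',L0,(0,0,255),325,180,75,75,5.3)
z=panel('side0',L0,(0,0,255),325,180,75,75,5.3)
z=np.vstack([np.hstack([a,b]),np.hstack([z,d])]);cv2.imwrite('pics/c4.png',cv2.resize(z,(600,600)) if 0 else z[:600+200]);print(z.shape)
cv2.imwrite('pics/c4.png',cv2.resize(z,(600,600)))
E
```

```text
(796, 796, 3)
```

View pics/c4.png

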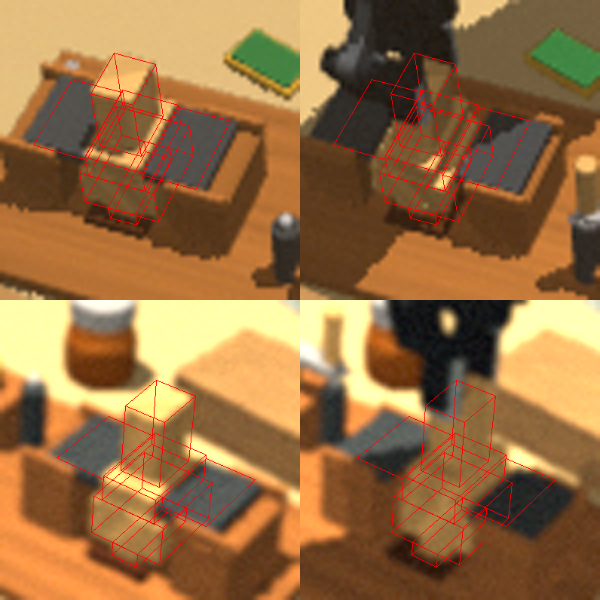

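The block at the start fits the model. Now both cheeks seem shifted outward by several mm, and the block is raised a little. I'll rock fully to the -y side with light downward pressure.

```bash
python3 -m handwheel '[[0,0.5,0.2,0],[0,0.6,0.2,0],[0,0.6,0.2,0]]';python3 -m handwheel '[[0,0.6,0.2,0],[0,0.6,0.2,0],[0,0.6,0.2,0]]'
```

```text
time: 11.82
eef_pos: [0.6031, -0.0776, 0.0773]
orientation: [[0.921, 0.386, -0.058], [0.386, -0.923, -0.013], [-0.059, -0.011, -0.998]]
ft_force: [-7.3, 15.8, 17.3]
grip_width: 0.332
time: 12.2
eef_pos: [0.6032, -0.0783, 0.0774]
orientation: [[0.918, 0.391, -0.066], [0.393, -0.92, 0.015], [-0.054, -0.04, -0.998]]
ft_force: [-7.9, 13.7, 16.7]
grip_width: 0.337
```

```bash
python3 -m handwheel '[[0,0,0,0]]';python3 -m handwheel '[[0,-0.3,-0.2,0],[0,0,0,0]]';  python3 - <<'E'
from ov import *
snap('scene','s5');snap('side','d5')
L=boxes(0,0,0,.007,.007)[4:]
b=panel('s5',L,(0,0,255),225,150,60,60,10);d=panel('d5',L,(0,0,255),330,185,60,60,10)
z=np.hstack([b,d]);cv2.imwrite('pics/c5.png',cv2.resize(z,(800,400)));print(z.shape)
E
```

```text
time: 12.32
eef_pos: [0.6022, -0.0765, 0.0779]
orientation: [[0.917, 0.392, -0.067], [0.394, -0.919, 0.018], [-0.055, -0.043, -0.998]]
ft_force: [0.2, -0.6, -3.2]
grip_width: 0.337
time: 12.58
eef_pos: [0.6013, -0.0737, 0.0799]
orientation: [[0.917, 0.392, -0.067], [0.394, -0.919, 0.018], [-0.055, -0.043, -0.998]]
ft_force: [0.9, -0.5, -2.0]
grip_width: 0.335
(600, 1200, 3)
```

View pics/c5.png

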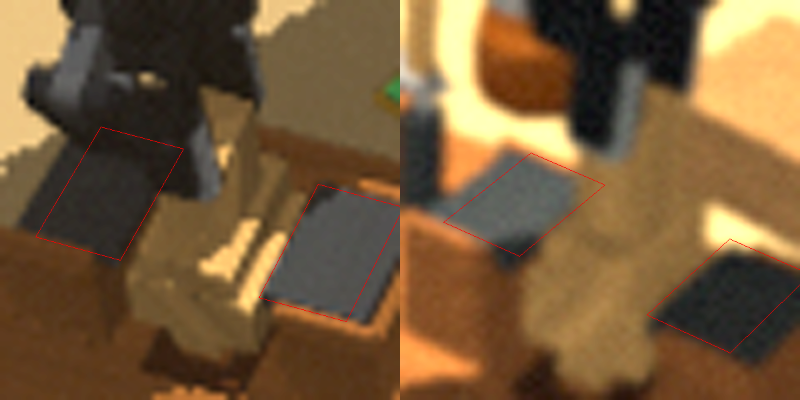

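Both cheek inner edges now sit on the 7 mm pushed-back outlines. The block is free, with only about 2 N of weight on the wrist, so I'm lifting it straight up.

```bash
python3 -m handwheel '[[0,0,-0.6,0],[0,0,-0.6,0],[0,0,0,0]]'; python3 -m handwheel '[[-0.1,0.1,-1.5,0],[-0.1,0.1,-1.5,0],[-0.1,0.2,-1.3,0],[0,0,-0.6,0],[0,0,0,0]]'
python3 - <<'E'
from ov import *
print(ctrl.get_obs()['eef_pos'])
snap('scene','s6');snap('side','d6')
L=boxes(0,0,68,.007,.007)
b=panel('s6',L,(0,0,255),215,120,80,100,6);d=panel('d6',L,(0,0,255),320,150,80,100,6)
r=lambda f,x0,y0:panel(f,[],0,x0,y0,80,100,6)
z=np.hstack([b,d]);z=cv2.resize(z,(960,600))[:,80:880];cv2.imwrite('pics/c6.png',z);print(z.shape)
E
```

```text
time: 13.05
eef_pos: [0.6024, -0.0749, 0.0923]
orientation: [[0.918, 0.391, -0.067], [0.393, -0.919, 0.018], [-0.055, -0.043, -0.998]]
ft_force: [0.3, -0.2, -2.6]
grip_width: 0.338
time: 13.68
eef_pos: [0.6055, -0.0815, 0.1461]
orientation: [[0.918, 0.391, -0.065], [0.393, -0.919, 0.017], [-0.053, -0.041, -0.998]]
ft_force: [0.2, 0.2, -2.7]
grip_width: 0.334
[ 0.60548501 -0.08150456  0.14606258]
(600, 800, 3)
```

View pics/c6.png

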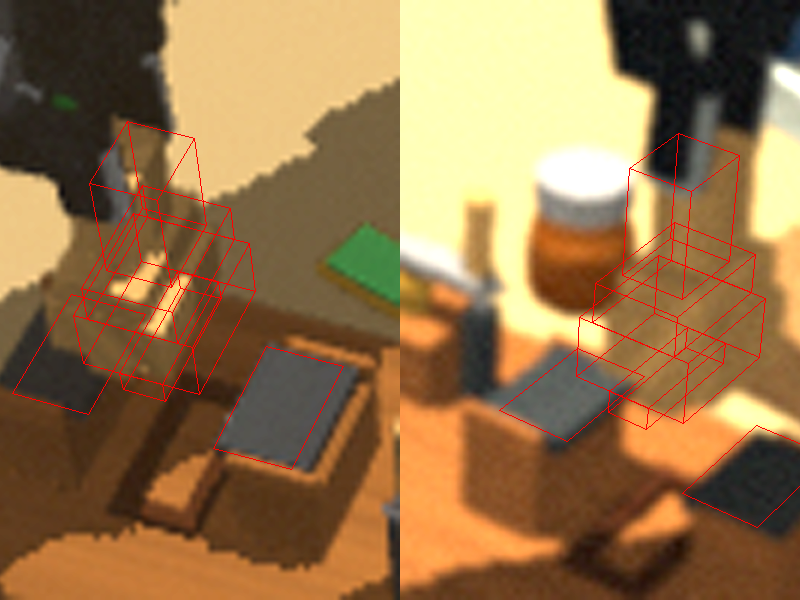

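The block is out and both cheeks hold at about 7 mm, but it appears to lean to +y in the fingers. I'll measure the lean closely with the wrist camera.

```bash
cat > bl.py <<'E'
from ov import *
# block pose in hand: rotation about tool x by lean (top towards seat +y = tool -y), grip point g mm above foot
def inhand(P,R,lean,g=80,dy=0):
    L=[]
    for hx,hy,z0,z1 in((25,8,0,9),(25,22,9,34),(25,16.5,34,50),(15,12,50,92)):
        q=[]
        for z in(z0,z1):
            for a,b in((-1,-1),(1,-1),(1,1),(-1,1)):
                y,h=b*hy+dy,z-g; y,h=y*np.cos(lean)+h*np.sin(lean),-y*np.sin(lean)+h*np.cos(lean)
                q.append(P+R@np.array([a*hx,-y,-h-19])*.001)
        L.append(q)
    return L
E
python3 - <<'E'
from bl import *
o=ctrl.get_obs();P=np.array(o['eef_pos']);R=np.array(o['orientation']);np.savez('pics/hand.npz',P=P,R=R)
snap('wrist','w7')
im=panel('w7',[],0,220,180,200,150,4)
for ph,c in((0,(0,0,255)),(.2,(0,255,0))): im=panel('w7',inhand(P,R,ph)[1:],c,220,180,200,150,4,im)
cv2.imwrite('pics/c7.png',im);print(im.shape)
E
```

```text
(600, 800, 3)
```

View pics/c7.png

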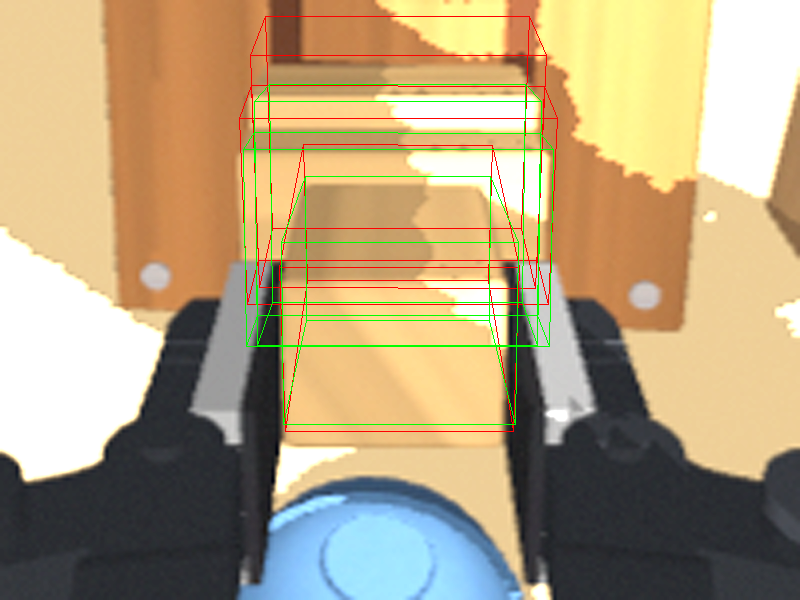

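The rows of the block's edges read clearly: handle top face v=280 and 445, handle base 184, neck top 150, neck foot 130, shoulder 100, body bottom 65. I'll fit the lean from these.

```bash
cat > fit.py <<'E'
from bl import *
from scipy.optimize import least_squares
d=np.load('pics/hand.npz');P,R=d['P'],d['R']
pts=[(12,92,280),(-12,92,445),(12,50,184),(16.5,50,150),(16.5,34,130),(22,34,100),(22,9,65)]
def w(y,z,l,g,dy,x=0):
    y+=dy;h=z-g;return P+R@np.array([x,-(y*np.cos(l)+h*np.sin(l)),-(-y*np.sin(l)+h*np.cos(l))-19])*.001
r=least_squares(lambda q:[(proj('w7',w(y,z,*q))[1]-180)*4-v for y,z,v in pts],[.15,80,0])
print(r.x,r.fun)
f=w(0,0,*r.x);t=w(0,92,*r.x);a=(t-f)/.092
Y=np.array([-.379,.925,0]);X=np.array([.925,.379,0])
print('foot',f,'axis x,y lean deg',np.degrees([a@X,a@Y]),'foot rel seat mm',(f-[.602,-.0795,.012])@X*1e3,(f-[.602,-.0795,.012])@Y*1e3)
E
python3 fit.py
```

```text
[ 0.0890274  85.34685451 -5.83243994] [ 0.31509264  0.21993405 -3.65166534  4.33185805 -1.79846179 -1.74052094
  2.30584366]
foot [ 0.60587611 -0.09248084  0.07928557] axis x,y lean deg [3.04109533 2.76032392] foot rel seat mm -1.33433481729516 -13.476320993142043
```

The fit gives a lean of only about 3° in each direction. The foot is 19 mm above the cheek tops but 13.5 mm towards -y of the seat, because the handle slid in the pads. I'll shift it back over the seat.

```bash
python3 -m handwheel '[[0.1,-0.5,0,0],[0,-0.5,0,0],[0,-0.2,0,0],[0,0,0,0],[0,0,0,0]]' - 50
python3 - <<'E'
from h import *
o=ctrl.get_obs();P=np.array(o['eef_pos']);R=np.array(o['orientation']);d=np.load('pics/hand.npz')
np.savez('pics/hand2.npz',P=P,R=R)
v=d['R'].T@(np.array([.60587611,-.09248084,.07928557])-d['P']); f=P+R@v;print('foot',f,'to go tool cm',R.T@(np.array([.602,-.0795,.080])-f)*100)
E
```

```text
time: 14.45
eef_pos: [0.5996, -0.0682, 0.1438]
orientation: [[0.917, 0.392, -0.069], [0.394, -0.919, 0.018], [-0.057, -0.044, -0.997]]
ft_force: [-1.4, 0.0, -2.1]
grip_width: 0.336
foot [ 0.60027544 -0.0792842   0.07788561] to go tool cm [ 0.13771371  0.07809858 -0.2232688 ]
```

```bash
python3 -m handwheel '[[0.1,0.05,-0.2,0],[0,0,0,0],[0,0,0,0]]'
python3 - <<'E'
from h import *
o=ctrl.get_obs();P=np.array(o['eef_pos']);R=np.array(o['orientation']);d=np.load('pics/hand.npz')
v=d['R'].T@(np.array([.60587611,-.09248084,.07928557])-d['P']); f=P+R@v;print('foot',f,o['joint_velocities'].round(3))
snap('wrist','w8');snap('scene','s8')
g=lambda n:cv2.cvtColor(cv2.imread(f'pics/{n}.png'),cv2.COLOR_BGR2GRAY)
a,b=g('w7'),g('w8')
# slip of the block in the hand: handle top's rear edge and handle base
for y0,y1,x0,x1 in((240,295,292,346),(220,255,296,340)):
    m=cv2.matchTemplate(b[y0-8:y1+8,x0-8:x1+8],a[y0:y1,x0:x1],cv2.TM_CCOEFF_NORMED);print(cv2.minMaxLoc(m)[1],np.subtract(cv2.minMaxLoc(m)[3],8))
# keeper bar & punches against the picture just after shutting
a,b=g('s6'),g('s8');
for n,(x,y) in dict(hinge=(357,222),punch=(326,216)).items():
    m=cv2.matchTemplate(b[y-16:y+16,x-20:x+20],a[y-10:y+10,x-14:x+14],cv2.TM_CCOEFF_NORMED);print(n,cv2.minMaxLoc(m)[1],np.subtract(cv2.minMaxLoc(m)[3],6))
E
```

```text
time: 14.82
eef_pos: [0.6011, -0.0686, 0.1459]
orientation: [[0.918, 0.391, -0.069], [0.393, -0.919, 0.018], [-0.057, -0.044, -0.997]]
ft_force: [-0.3, 0.6, -2.6]
grip_width: 0.333
foot [ 0.60183267 -0.07974472  0.08001869] [-0.001 -0.001  0.003 -0.     0.002  0.   ]
0.8430506587028503 [-1  0]
0.9395758509635925 [-4  0]
hinge 0.9991846680641174 [0 0]
punch 0.9993112683296204 [0 0]
```

The block hasn't slipped in the hand (0 px vertically), the keeper and punches are unchanged since the lift, and the arm is still. The foot is at the target, so I'm handing in.

```bash
python3 -c "
from station import ctrl
print(ctrl.hand_in())"
```

```text
the job is handed in; nothing more can be done
None
```

I swung the keeper shut, used the block to push both cheeks back, and handed the job in at about 15 s with the block held upright above its seat. The hand-in gives no verdict.

- **Keeper:** I pinched the peg and swung the bar through its detent until it held against the stop at about 28 N. Afterwards it lay along the board to within measurement error, and the hinge and punches did not move between the lift and hand-in.
- **Cheeks:** Both look about 7 mm back in the scene and side pictures, good to about 1–2 mm. I did not check them in a picture after the last small sideways move, which was made above them.
- **Block:** By the wrist-camera fit, its underside is about 2 cm above the cheek tops and within about 2 mm of straight above the seat. The wrist carries only its weight, about 2.6 N.

These parts did not go cleanly:
- **Rocking:** The rock to +y went as asked. On the way back the block rode up about 4–5 mm, and its tongue probably left the slot. The -y cheek was therefore pushed back by a mix of rocking and sliding, not a clean rock.
- **Lean:** The hand kept a tilt of about 4° from pressing the keeper home, so the block leans about 3° each way instead of hanging exactly upright.
- **Slip check:** The two slip checks on the held block showed no movement up or down the picture. They disagreed sideways (-1 and -4 pixels), probably because of shadows.

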